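# Index the bottle row under the filling nozzle

## Robot

A 6-joint arm with a two-finger parallel gripper is mounted at the origin on the work surface. World frame = base frame: x ahead of the robot, y to its left, z up, the work surface at z = 0. Lengths are in m, angles in rad, forces in N, time in s.
With the tool pointing down it reaches from about 0.35 to 0.95 m from the base axis. Payload 17.4 kg.
Tool frame: the origin (TCP) lies midway between the tips of the shut fingers; the grasp point (between the pads) lies 19 mm behind it; x points along the fingers, y is the direction in which the jaws open and shut, and the axes are right-handed (so a half turn about x gives the same grasp; the last joint's range is limited). The gripper opens to 93 mm and grips with 3 to 60 N. Pads are 15 mm wide; open, the fingers measure 128 mm over their backs; the gripper's body (75 mm by 188 mm) begins 65 mm behind the grasp point.
Start: joints at [-1.303, 0.116, 1.442, -0, 1.584, -0.038], TCP at [0.203, -0.644, 0.219] pointing down, gripper open.
Joint ranges: [-2.83, 2.83], [-0.83, 2.19], [0.07, 2.5], [-1.14, 4.28], [0.01, 3], [-2.97, 2.97]. Speed limits (rad/s): [1.89, 1.89, 2.22, 3.14, 3.14, 3.14].

## Interface

Orientations are given as a rotation vector (axis times angle).
In Python, from bench import state, get_image, camera_info, hand_in gives the robot as it stands.
- The arm moves only by the tool servo_tool, never from a script. Its arguments are lists of equal length, an entry for each row: "linear": the shift along the tool's x, y, z in mm, a list of three; "twist": the turn, a rotation vector about the tool's x, y, z in degrees, a list of three. A call has 1 to 12 rows; each row is the pose to reach, as a shift and turn from the pose measured when the call began, along the tool's axes at that moment; what a row does not reach only later rows make up. A row lasts 1/10 s, in which the tool goes at most 50 mm and 8.59 degrees, less where a joint would pass 70% of its speed; a pose out of reach is approached as far as the arm can. A call with a gripper value outside its range is refused whole. "fingers" is the opening, from -1 (shut) to 1 (fully open), so that 0 is half open, set as the call begins (left out, the last holds). The fingers move at their own pace and stop on an object; the grip force is fixed at half the most. Time passes only in rows, so rows that repeat a pose let the fingers close. It gives the time, the measured TCP pose, the force and the opening at its end, in the units of the state.
- state(): the state, without advancing time (a new reading comes with each control period).
- get_image(name): name is "scene" or "top" or "wrist"; returns (picture, depth): 420x560x3 uint8, red, green, blue; 420x560 float32, m along the optical axis (not along the pixel's ray), 0 where there is no reading.
- camera_info(name): a dict with "fov_y" (degrees; the focal length in pixels is half the picture's height over the tangent of half this angle, whatever the lens; pixels are square), "cx", "cy" (the principal point, pixels), "dist_coeffs" ([k1, k2, p1, p2, k3] as OpenCV has them; the pictures are not rectified), "R" (3x3) and "t" (3): a world point X has camera coordinates R X + t. Camera axes: x right, y down, z forward; pixel columns grow to the right and rows downward; lengths in m; the calibration is good to about 2 mm. A picture is of the moment at which its call begins: read the wrist's pose just before it. camera_info takes no time and is no camera call; for the wrist camera it gives the pose at the moment of the call.
- hand_in(): hands the job in, once; it reports no verdict.
The state is a dict: "clock": time; "joints": joint angles; "joint_velocities": joint speeds; "joint_efforts": joint torques, N m; "tool_pos": TCP position; "ee_rot": TCP orientation; "contact_force": force on the tool from outside, world axes, zero at the start; "torque": the same for the moment, N m; "finger_gap": opening from 0.0 (shut) to 1.0 (fully open).
Only numpy, scipy, OpenCV 4.12 (cv2) and the standard library are available. Lean on these libraries where they do the work, as an engineer would, in place of code of your own. Each camera call takes 0.05 s, during which the arm holds its last target.

## Task

Push the standing row of five black bottles along the filler's feed lane, all together from behind the last one and without lifting or tipping any, gently until the first bottle rests against the end stop and the row is closed up behind it. Then press the start button on the grey box fully down with a fingertip and let it go. Leave the bottle on the scale, the jug and the spare bottle on the bench where they stand.

Things in the scene. Friction and masses are not known exactly. Their poses are not given: they have to be found in the camera images.
- lane: Feed lane of the bench-top filler, fixed to the bench: a straight bed 440 mm long, 62 mm wide, with a slippery white plastic strip on it (friction about 0.2), its surface 20 mm above the bench. Origin: middle of the bed, on the bench. +x runs along the lane to the end stop, z up. The bed spans x = -220 to +220 mm; the stop's face is at x = +180 mm.
- rail_left (a point): Middle of one of the two round steel guide rails, 8 mm thick, on its upper edge: 26 mm above the strip, 46 mm above the bench. The rails run at y = +27.5 and -27.5 mm of the lane, 47 mm apart inside, from x = -205 to +195 mm, flaring at the open end. Their brackets reach 50 mm above the bench, the clamp knobs 56 mm to either side of the centre line.
- nozzle_tip (a point): Tip of the filler's nozzle: a thin upright steel tube over the lane's centre line at x = 158 mm, 129 mm above the bench, over the place of the bottle at the stop. It hangs from a level bar 205 mm above the bench on a thin post at x = 250 mm, 242 mm high; a hose rises to 260 mm there and runs to the white dosing pump, 121 mm high, at x = 385, y = -245 mm of the lane.
- stop_face (a point): Middle of the end stop's face, which the first bottle must rest against: an upright steel plate 46 mm wide and 48 mm high across the lane; this point is 44 mm above the bench. Axes as the lane's.
- bottle_1: Empty black plastic bottle standing in the lane, number 1 of the row counted from the stop (the first, nearest the stop): round, 44 mm in diameter up to 60 mm above its foot, with a narrower neck above, 82 mm high in all; about 45 g. Its origin is the centre of its foot; z up. At the start the five stand touching or within 1 mm of one another, 60 to 150 mm short of the stop.
- bottle_2: Empty black plastic bottle standing in the lane, number 2 of the row counted from the stop: round, 44 mm in diameter up to 60 mm above its foot, with a narrower neck above, 82 mm high in all; about 45 g. Its origin is the centre of its foot; z up. At the start the five stand touching or within 1 mm of one another, 60 to 150 mm short of the stop.
- bottle_3: Empty black plastic bottle standing in the lane, number 3 of the row counted from the stop: round, 44 mm in diameter up to 60 mm above its foot, with a narrower neck above, 82 mm high in all; about 45 g. Its origin is the centre of its foot; z up. At the start the five stand touching or within 1 mm of one another, 60 to 150 mm short of the stop.
- bottle_4: Empty black plastic bottle standing in the lane, number 4 of the row counted from the stop: round, 44 mm in diameter up to 60 mm above its foot, with a narrower neck above, 82 mm high in all; about 45 g. Its origin is the centre of its foot; z up. At the start the five stand touching or within 1 mm of one another, 60 to 150 mm short of the stop.
- bottle_5: Empty black plastic bottle standing in the lane, number 5 of the row counted from the stop (the last, where the push is made): round, 44 mm in diameter up to 60 mm above its foot, with a narrower neck above, 82 mm high in all; about 45 g. Its origin is the centre of its foot; z up. At the start the five stand touching or within 1 mm of one another, 60 to 150 mm short of the stop.
- start_top (a point): Centre of the top of the start button when it is up: a black round button 36 mm in diameter, the only one, pressed straight down. It sits on a grey box 80 x 110 mm and 42 mm high, fixed to the bench beyond the lane; the button's top is 60 mm above the bench. The point goes down with the button.
- start (a joint): Travel of the start button: 0 m up, 0.006 m fully down. It is sprung: about 1.5 N to start it moving, 5 N fully down, and it comes up by itself.
- sample_bottle: A filled bottle of the same shape on the pan of the white bench scale (the pan is 40 mm above the bench). Leave it. Origin: centre of its foot.
- spare_bottle: One more empty bottle of the same shape on the bench beyond the lane's open end. Leave it. Origin: centre of its foot.
- jug: White plastic jug, 100 mm in diameter and 130 mm high, with a handle, standing on the bench. Leave it. Origin: centre of its foot.
Not all that is in view belongs to the job. Leave any green or red look-alike of the bottle_1 alone. What is shaped like the bottle_3 but green is not meant.

How it is judged:
By the outcome, as a careful person would: the job done as asked, in the order asked, and still so for the second after the job is handed in, with the robot touching nothing.
It also fails if it takes over 48 s, if anything falls off the work surface, if the arm or the gripper's body presses on something with over 40 N, if the wrist force passes 120 N, or if a joint passes its speed limit or range.

## Working session

There is one attempt and no reset: what is moved stays moved. The work goes in short steps, Python scripts to look and compute and a tool call to move; the robot and the scene stay as the last step left them, time stands still between calls to the robot, and variables do not carry over. Pictures are saved under pics/ and viewed, and the job is handed in when it is done.

Besides the shell and the picture viewer there is one more tool, called after "Request:" as name(argument=value, ...) on one line, values as JSON. servo_tool: Moves the arm, as the interface text tells. Its arguments: {"type":"object","properties":{"linear":{"type":"array"},"twist":{"type":"array"},"fingers":{"type":"number"}},"required":["linear","twist"]}

```bash
mkdir -p pics; ls
python3 - <<'E'
from bench import *
import cv2,pickle
s=state();print(s)
for n in ("scene","top"):
    im,d=get_image(n);ci=camera_info(n);print(n,ci)
    cv2.imwrite(f"pics/{n}0.png",im[:,:,::-1]);pickle.dump((im,d,ci),open(f"{n}0.pkl","wb"))
E
```

```text
pics
{'clock': 0.0, 'joints': array([-1.30277449e+00,  1.16459958e-01,  1.44228605e+00, -2.69196638e-05,
        1.58397602e+00, -3.77733385e-02]), 'joint_velocities': array([ 2.11327652e-03, -1.18090420e-03, -7.56949503e-05, -2.84772024e-04,
        1.50808888e-03,  1.51447357e-03]), 'joint_efforts': array([ 3.98076882e-04, -7.21268892e+01, -6.22605586e+01,  7.80431461e-02,
        2.37572193e-02, -9.90042463e-05]), 'tool_pos': array([ 0.20315549, -0.64348407,  0.21790982]), 'ee_rot': array([ 2.05697702,  0.31816987, -2.0573027 ]), 'contact_force': array([ 0.97870105,  0.3209441 , -0.39349044]), 'torque': array([ 0.03591625, -0.00194526,  0.02538503]), 'finger_gap': 0.9957464487032457}
scene {'fov_y': 44.26455254462536, 'cx': 277.50489603660054, 'cy': 209.9169563722917, 'dist_coeffs': array([0.02831722, 0.        , 0.        , 0.        , 0.        ]), 'R': array([[-0.75470661,  0.65572202, -0.02113211],
       [ 0.38022196,  0.41091487, -0.82860137],
       [-0.53464867, -0.63338582, -0.55944008]]), 't': array([ 0.40047067, -0.1128697 ,  1.57150272])}
top {'fov_y': 56.564580695558334, 'cx': 282.23112390708917, 'cy': 207.71383876741552, 'dist_coeffs': array([0.02582084, 0.        , 0.        , 0.        , 0.        ]), 'R': array([[ 0.02560079, -0.99958933,  0.01287493],
       [-0.98722439, -0.02730603, -0.15697892],
       [ 0.15726601, -0.00869166, -0.98751803]]), 't': array([-0.00750248,  0.53523584,  0.93031649])}
```

View pics/scene0.png

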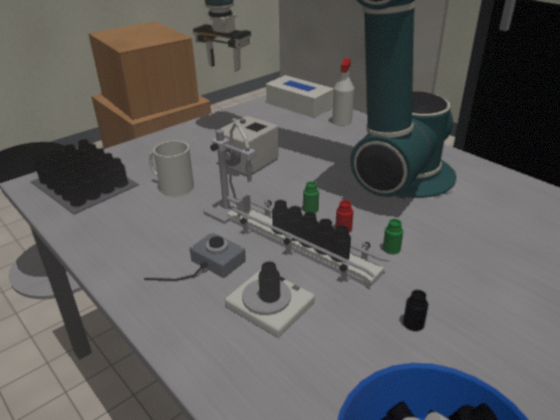

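View pics/top0.png

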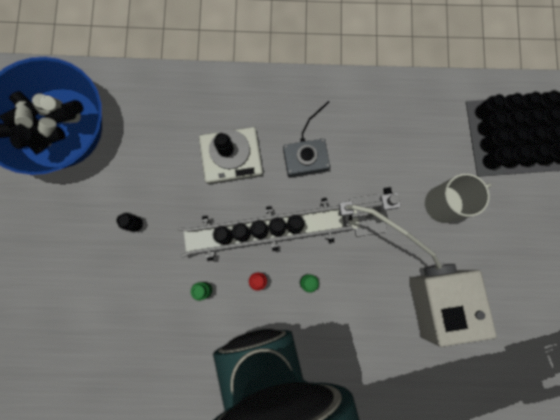

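The top view shows the lane from its open end at (185,242) to the nozzle at (350,210). The five black bottles are at (222,235) to (296,224), the button at (307,154), the scale at (231,155), the spare at (129,222), and green and red decoys are at (201,291), (258,281) and (310,283). I'll enlarge it next.

```bash
cat > h.py <<'E'
import numpy as np,cv2,pickle
def K(ci,h=420):
    f=h/2/np.tan(np.radians(ci['fov_y'])/2);return np.array([[f,0,ci['cx']],[0,f,ci['cy']],[0,0,1.]])
def ray(ci,uv):
    p=cv2.undistortPoints(np.array(uv,float).reshape(-1,1,2),K(ci),ci['dist_coeffs']).reshape(-1,2)
    d=np.c_[p,np.ones(len(p))]@ci['R'];o=-ci['R'].T@ci['t'];return o,d
def plane(ci,uv,z):
    o,d=ray(ci,uv);return o+d*((z-o[2])/d[:,2])[:,None]
def depthpt(ci,uv,dep):
    o,d=ray(ci,uv);return o+d*np.array(dep)[:,None]
def proj(ci,X):
    return cv2.projectPoints(np.array(X,float).reshape(-1,1,3),cv2.Rodrigues(ci['R'])[0],ci['t'],K(ci),ci['dist_coeffs'])[0].reshape(-1,2)
E
python3 - <<'E'
from h import *
im,d,ci=pickle.load(open('top0.pkl','rb'))
c=im[120:270,175:415][:,:,::-1]
cv2.imwrite('pics/topc.png',cv2.resize(c,None,fx=3.3,fy=3.3,interpolation=cv2.INTER_CUBIC))
v,u=np.mgrid[0:420,0:560]
P=depthpt(ci,np.c_[u.ravel(),v.ravel()],d.ravel()).reshape(420,560,3);np.save('P.npy',P)
for p in [(400,300),(30,250),(222,231),(241,228),(296,221),(307,152),(300,165),(190,240),(320,220),(231,170),(350,205)]: print(p,P[p[1],p[0]].round(4),im[p[1],p[0]])
# white strip
g=(P[:,:,2]>.012)&(P[:,:,2]<.028)&(im.min(2)>120)
n,l,s,ce=cv2.connectedComponentsWithStats(g.astype(np.uint8))
for i in range(1,n):
    if s[i,4]>60: print(s[i],ce[i],im[l==i].mean(0))
im,d,ci=pickle.load(open('scene0.pkl','rb'))
c=im[100:320,180:440][:,:,::-1]
cv2.imwrite('pics/scenec.png',cv2.resize(c,None,fx=2.7,fy=2.7,interpolation=cv2.INTER_CUBIC))
E
```

```text
(400, 300) [ 0.3155 -0.2965 -0.0052] [126 126 123]
(30, 250) [ 0.4172  0.6391 -0.004 ] [121 121 119]
(222, 231) [0.4679 0.1456 0.097 ] [33 34 34]
(241, 228) [0.4763 0.1021 0.0949] [31 31 31]
(296, 221) [ 0.4962 -0.0259  0.0949] [29 30 30]
(307, 152) [ 0.6749 -0.0514  0.0615] [20 22 22]
(300, 165) [ 0.6469 -0.0356  0.0396] [86 92 94]
(190, 240) [0.4506 0.2358 0.0186] [180 183 173]
(320, 220) [ 0.5097 -0.09    0.0212] [181 182 169]
(231, 170) [0.6317 0.1404 0.028 ] [171 174 161]
(350, 205) [ 0.5135 -0.1264  0.2365] [123 124 118]
[236 127  26  47 346] [251.85549133 149.39306358] [167.49132948 169.16763006 156.74566474]
[199 133  36  49 482] [211.36099585 160.88381743] [168.82987552 170.89419087 158.54771784]
[303 211  39  22 601] [322.08153078 220.85690516] [173.91181364 175.84858569 162.93843594]
[184 229  36  23 527] [199.36242884 239.60341556] [174.75711575 177.59203036 168.32447818]
```

View pics/topc.png

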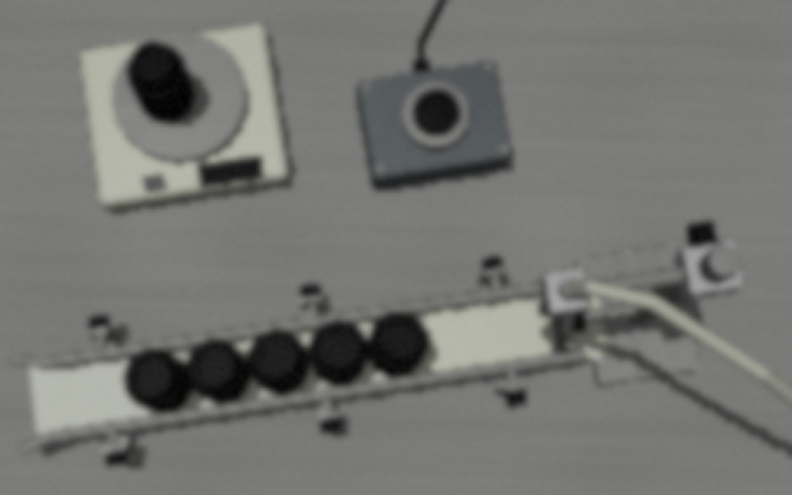

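View pics/scenec.png

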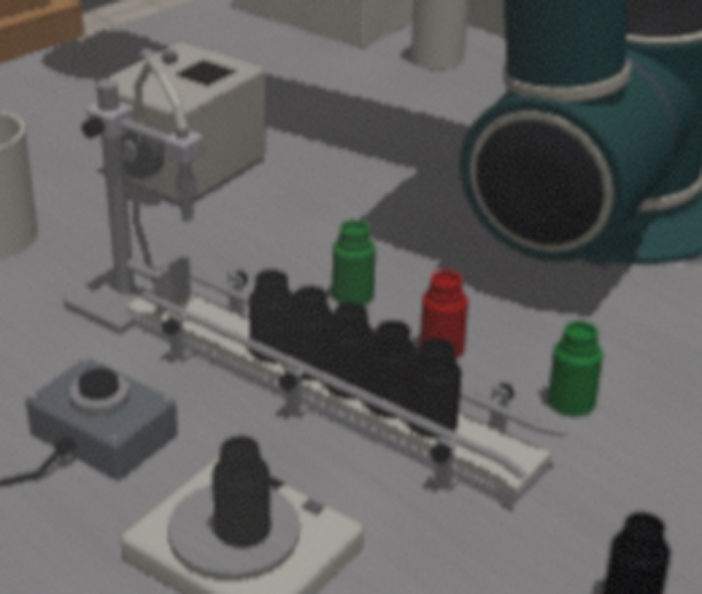

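The crops show five black bottles in the lane at crop pixels x 160–400, with a free open end behind bottle 5, at left in the top view. The button is at (435,112) in the top crop. Next I'll measure the lane axis and the bottles.

Run:
```python
from h import *
im,d,ci=pickle.load(open('top0.pkl','rb'));P=np.load('P.npy')
# strip mask by colour within lane
m=(im.min(2)>140).astype(np.uint8);m[:205]=0;m[260:]=0;m[:,:175]=0;m[:,345:]=0
v,u=np.nonzero(m);X=plane(ci,np.c_[u,v],.02)
# edges per column: top and bottom of white in columns free of bottles
top=[];bot=[]
for c in list(range(188,210))+list(range(308,338)):
    r=np.nonzero(m[:,c])[0]
    if len(r)>8: top.append((c,r.min()-.5));bot.append((c,r.max()+.5))
T=plane(ci,top,.02);B=plane(ci,bot,.02)
for E in(T,B):
    k=np.polyfit(E[:,1],E[:,0],1);r=E[:,0]-np.polyval(k,E[:,1]);print(k,r.std(), 'ang',np.degrees(np.arctan(k[0])),'x at -.1,.23',np.polyval(k,[-.1,.23]))
le=[(np.nonzero(m[r])[0].min()-.5,r) for r in range(228,256) if m[r].any()]
print(le);print(plane(ci,le,.02).round(4))
# bottles' caps
blk=(im.max(2)<75)
cap=blk&(P[:,:,2]>.085)&(P[:,:,2]<.115)
n,l,s,ce=cv2.connectedComponentsWithStats(cap.astype(np.uint8))
for i in range(1,n):
    if s[i,4]>20: print(s[i],ce[i],plane(ci,[ce[i]],.102).round(4),P[l==i][:,2].mean())
# button
bb=(im.max(2)<50).astype(np.uint8);bb[:140]=0;bb[168:]=0;bb[:,:295]=0;bb[:,320:]=0
n,l,s,ce=cv2.connectedComponentsWithStats(bb)
for i in range(1,n):print('btn',s[i],ce[i],plane(ci,[ce[i]],.06).round(4))
# box corners
bx=((P[:,:,2]>.033)&(P[:,:,2]<.05)).astype(np.uint8);bx[:130]=0;bx[185:]=0;bx[:,:278]=0;bx[:,335:]=0
cs=max(cv2.findContours(bx,0,2)[0],key=cv2.contourArea);r=cv2.minAreaRect(cs);print(plane(ci,cv2.boxPoints(r),.042).round(4))
```

```text
[-0.17579639  0.51242417] 0.0012771317557995054 ang -9.970513651683419 x at -.1,.23 [0.53000381 0.471991  ]
[-0.18465994  0.46757927] 0.0009014753407815267 ang -10.462377641215646 x at -.1,.23 [0.48604527 0.42510749]
[(np.float64(307.5), 228), (np.float64(306.5), 229), (np.float64(202.5), 230), (np.float64(184.5), 231), (np.float64(183.5), 232), (np.float64(183.5), 233), (np.float64(183.5), 234), (np.float64(183.5), 235), (np.float64(183.5), 236), (np.float64(183.5), 237), (np.float64(183.5), 238), (np.float64(183.5), 239), (np.float64(183.5), 240), (np.float64(184.5), 241), (np.float64(184.5), 242), (np.float64(184.5), 243), (np.float64(184.5), 244), (np.float64(184.5), 245), (np.float64(184.5), 246), (np.float64(184.5), 247), (np.float64(184.5), 248), (np.float64(184.5), 249), (np.float64(185.5), 250), (np.float64(186.5), 251)]
[[ 0.4886 -0.0587  0.02  ]
 [ 0.486  -0.0562  0.02  ]
 [ 0.4765  0.2058  0.02  ]
 [ 0.4728  0.2506  0.02  ]
 [ 0.4702  0.2529  0.02  ]
 [ 0.4677  0.2528  0.02  ]
 [ 0.4652  0.2526  0.02  ]
 [ 0.4626  0.2525  0.02  ]
 [ 0.4601  0.2523  0.02  ]
 [ 0.4576  0.25
[... 1549 characters left out ...]
58 230.58227848] [[0.4695 0.1039 0.102 ]] 0.09648835919920444
[214 227  14  14 160] [220.65    233.50625] [[0.4616 0.1477 0.102 ]] 0.0967372065136809
[430 265  12  12  74] [434.02702703 270.72972973] [[ 0.3899 -0.3424  0.102 ]] 0.09215041071061089
[444 264  14  10  74] [450.85135135 268.33783784] [[ 0.3964 -0.3809  0.102 ]] 0.09642762253385814
[419 277  18  67 275] [427.30181818 309.00727273] [[ 0.3047 -0.324   0.102 ]] 0.09766145492415493
btn [301 140   3   1   3] [302. 140.] [[ 0.7062 -0.0384  0.06  ]]
btn [301 148  13  12 120] [306.74166667 153.55      ] [[ 0.6713 -0.0509  0.06  ]]
[[ 0.6992  0.0101  0.042 ]
 [ 0.7213 -0.0989  0.042 ]
 [ 0.6416 -0.1124  0.042 ]
 [ 0.62   -0.0047  0.042 ]]
```

```bash
cat >> h.py <<'E'
from scipy.spatial.transform import Rotation as Ro
U=np.array([np.cos(np.radians(-79.85)),np.sin(np.radians(-79.85)),0]);V=np.array([-U[1],U[0],0]);L0=np.array([.488,.0325,0])
def lane(s,y=0,z=0): return L0+U*s+V*y+np.array([0,0,z])
def tolane(p): q=np.array(p)-L0; return np.array([q@U,q@V,q[2]])
def Rdown(ydir):
    x=np.array([0,0,-1.]);y=np.array(ydir)/np.linalg.norm(ydir);return Ro.from_matrix(np.c_[x,y,np.cross(x,y)])
def rows(s,pts,Rt=None):
    R=Ro.from_rotvec(s['ee_rot'])
    for p in pts: print('  lin mm',(R.inv().apply(np.array(p)-s['tool_pos'])*1000).round(1))
    if Rt is not None: print('  twist deg',np.degrees((R.inv()*Rt).as_rotvec()).round(2))
E
python3 - <<'E'
from h import *
from bench import state
s=state();R=Ro.from_rotvec(s['ee_rot']);print(R.as_matrix().round(3))
for sg in(1,-1):
    rows(s,[[.25,-.6,.36],[.48,-.3,.37],[.52,-.05,.37],lane(-.185,0,.2),lane(-.185,0,.045)],Rdown(sg*U))
print(lane(-.185),[tolane(p).round(4) for p in ([.4616,.1477,.1],[.4926,-.0254,.1],[.6713,-.051,.06])])
E
```

```text
[[-0.     0.301 -0.954]
 [ 0.001 -0.954 -0.301]
 [-1.    -0.001 -0.   ]]
  lin mm [-142.   -27.5  -57.8]
  lin mm [-151.8 -244.4 -367.4]
  lin mm [-151.5 -470.7 -480.8]
  lin mm [  18.8 -742.3 -498.9]
  lin mm [ 173.8 -742.2 -498.9]
  twist deg [7.37 0.   0.06]
  lin mm [-142.   -27.5  -57.8]
  lin mm [-151.8 -244.4 -367.4]
  lin mm [-151.5 -470.7 -480.8]
  lin mm [  18.8 -742.3 -498.9]
  lin mm [ 173.8 -742.2 -498.9]
  twist deg [-1.7263e+02 -9.0000e-02  0.0000e+00]
[0.45539823 0.21460471 0.        ] [array([-0.118 , -0.0057,  0.1   ]), array([ 0.0578, -0.0057,  0.1   ]), array([0.1145, 0.1657, 0.06  ])]
```

Request:
servo_tool(linear=[[-50,-10,-10],[-95,-20,-25],[-142,-28,-58],[-145,-60,-95],[-147,-90,-135],[-148,-120,-175],[-149,-150,-220],[-150,-180,-265],[-151,-210,-315],[-152,-244,-367],[-152,-285,-387],[-152,-330,-409]], twist=[[0,0,0],[0,0,0],[0,0,0],[0,0,0],[0,0,0],[0,0,0],[0,0,0],[0,0,0],[0,0,0],[0,0,0],[0,0,0],[0,0,0]], fingers=-1)

```text
clock: 1.3
tool_pos: [0.4892, -0.2284, 0.3694]
ee_rot: [2.056, 0.319, -2.059]
contact_force: [1.3, 0.7, -0.8]
finger_gap: 0.024
```

```bash
sed -i 's/L0=np.array(\[.488,.0325,0\])/L0=np.array([.4823,.032,0])/' h.py
python3 - <<'E'
from h import *
from bench import state
s=state();print(s['clock'],s['tool_pos'],s['joints'].round(2),s['finger_gap'])
rows(s,[[.52,-.05,.37],lane(-.19,0,.3),lane(-.19,0,.15)],Rdown(U))
E
```

```text
1.3 [ 0.48915531 -0.2284055   0.36941411] [-0.48 -0.18  1.49  0.    1.83  0.78] 0.02413187983473051
  lin mm [  -0.3 -160.8  -83.2]
  lin mm [  70.2 -438.7  -96.4]
  lin mm [ 220.2 -438.3  -96.5]
  twist deg [7.38 0.05 0.11]
```

Request:
servo_tool(linear=[[0,-45,-22],[0,-90,-45],[0,-135,-65],[0,-180,-85],[0,-225,-88],[0,-270,-90],[10,-315,-92],[30,-360,-94],[50,-400,-95],[70,-439,-96],[100,-439,-96],[100,-439,-96]], twist=[[1,0,0],[2,0,0],[3,0,0],[4,0,0],[5,0,0],[6,0,0],[7,0,0],[7.4,0,0],[7.4,0,0],[7.4,0,0],[7.4,0,0],[7.4,0,0]])

```text
clock: 2.5
tool_pos: [0.4469, 0.2197, 0.2664]
ee_rot: [2.121, 0.191, -2.135]
contact_force: [-0.8, -0.7, -0.6]
finger_gap: 0.006
```

Run:
```python
from h import *
from bench import *
s=state();print(s['clock'],s['tool_pos'],tolane(s['tool_pos']),s['contact_force'])
rows(s,[lane(-.19,0,.15),lane(-.19,0,.045)],Rdown(U))
ci=camera_info('wrist');im,d=get_image('wrist');cv2.imwrite('pics/w1.png',im[:,:,::-1]);pickle.dump((im,d,ci),open('w1.pkl','wb'))
```

```text
2.5 [0.44690962 0.21968945 0.2664257 ] [-0.19098876 -0.00176079  0.2664257 ] [-0.76922735 -0.65698348 -0.60814435]
  lin mm [116.4   1.1  -2.5]
  lin mm [221.4   1.1  -3.2]
  twist deg [0.1  0.37 0.03]
```

View pics/w1.png

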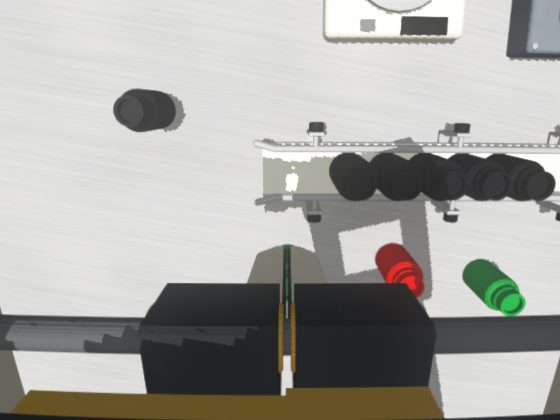

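The wrist view shows the lane's open end at col 263 and the rails at rows 145 and 198. Bottle 5 is at about (352,176) and the spare at (145,110). I'll cross-check the lane's centre line in this view.

Run:
```python
from h import *
im,d,ci=pickle.load(open('w1.pkl','rb'))
print([tolane(p).round(4) for p in plane(ci,[(330,146),(330,198),(480,146),(480,198)],.046)])
print([tolane(p).round(4) for p in plane(ci,[(263,160),(263,190)],.02)])
g=(im.max(2)<70)
v,u=np.mgrid[0:420,0:560]
P=depthpt(ci,np.c_[u.ravel(),v.ravel()],d.ravel()).reshape(420,560,3)
Q=(P-L0)@np.c_[U,V,[0,0,1]]
k=(Q[...,2]>.03)&(Q[...,2]<.11)&(abs(Q[...,1])<.035)&(Q[...,0]>-.17)&g
q=Q[k];print('black pts',len(q),np.percentile(q[:,0],[0.5,2,50,98]).round(4),np.percentile(q[:,1],[2,50,98]).round(4))
c=q[q[:,2]>.094]
h,e=np.histogram(c[:,0],bins=np.arange(-.15,.11,.01));print(dict(zip(e.round(3),h)))
k=(abs(Q[...,1])<.2)&(Q[...,0]<-.25)&(Q[...,2]>.07)&(Q[...,2]<.1)&g;print('spare',Q[k].mean(0) if k.any() else 0)
w=im[100:240,230:560,::-1];cv2.imwrite('pics/w1c.png',cv2.resize(w,None,fx=2.4,fy=2.4))
```

```text
[array([-0.1457,  0.0336,  0.046 ]), array([-0.1437, -0.0248,  0.046 ]), array([0.0202, 0.0349, 0.046 ]), array([ 0.0292, -0.0243,  0.046 ])]
[array([-0.2205,  0.0142,  0.02  ]), array([-0.2211, -0.0219,  0.02  ])]
black pts 8720 [-0.143  -0.1398 -0.0397  0.0645] [-0.0128  0.0088  0.0242]
{np.float64(-0.15): np.int64(0), np.float64(-0.14): np.int64(132), np.float64(-0.13): np.int64(301), np.float64(-0.12): np.int64(300), np.float64(-0.11): np.int64(48), np.float64(-0.1): np.int64(65), np.float64(-0.09): np.int64(248), np.float64(-0.08): np.int64(311), np.float64(-0.07): np.int64(197), np.float64(-0.06): np.int64(0), np.float64(-0.05): np.int64(174), np.float64(-0.04): np.int64(284), np.float64(-0.03): np.int64(302), np.float64(-0.02): np.int64(40), np.float64(-0.01): np.int64(92), np.float64(0.0): np.int64(229), np.float64(0.01): np.int64(297), np.float64(0.02): np.int64(197), np.float64(0.03): np.int64(0), np.float64(0.04): np.int64(234), np.float64(0.05): np.int64(241), np.float64(0.06): np.int64(285), np.float64(0.07): np.int64(4), np.float64(0.08): np.int64(0), np.float64(0.09): np.int64(0)}
spare [-0.33849422  0.07146757  0.07563771]
```

View pics/w1c.png

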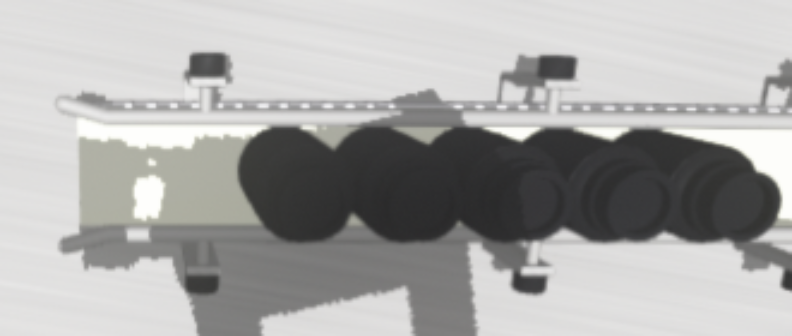

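Request:
servo_tool(linear=[[45,1,-3],[85,1,-4],[116,1,-4],[116,1,-4],[116,1,-4]], twist=[[0,0.3,0],[0,0.3,0],[0,0.3,0],[0,0.3,0],[0,0.3,0]])

```text
clock: 3.05
tool_pos: [0.4522, 0.2187, 0.1552]
ee_rot: [2.132, 0.19, -2.127]
contact_force: [0.1, 0.5, 0.6]
finger_gap: 0.005
```

Run:
```python
from h import *
from bench import *
s=state();print(s['clock'],s['tool_pos'],tolane(s['tool_pos']),s['contact_force'])
rows(s,[lane(-.19,0.001,.045)],Rdown(U))
for n in('wrist','scene','top'):
    ci=camera_info(n);im,d=get_image(n);cv2.imwrite(f'pics/{n}2.png',im[:,:,::-1]);pickle.dump((im,d,ci),open(f'{n}2.pkl','wb'))
ci=camera_info('scene')
a=cv2.imread('pics/scene2.png')[140:300,200:420];b=cv2.imread('pics/top2.png')[190:280,140:340]
cv2.imwrite('pics/s2.png',cv2.resize(a,None,fx=3.5,fy=3.5,interpolation=2));cv2.imwrite('pics/t2.png',cv2.resize(b,None,fx=4,fy=4,interpolation=2))
```

```text
3.05 [0.45215475 0.21865663 0.15522146] [-0.18904778  0.00322025  0.15522146] [0.12648192 0.48073216 0.62449991]
  lin mm [110.2  -0.8   2.5]
  twist deg [-0.03 -0.15  0.08]
```

View pics/wrist2.png

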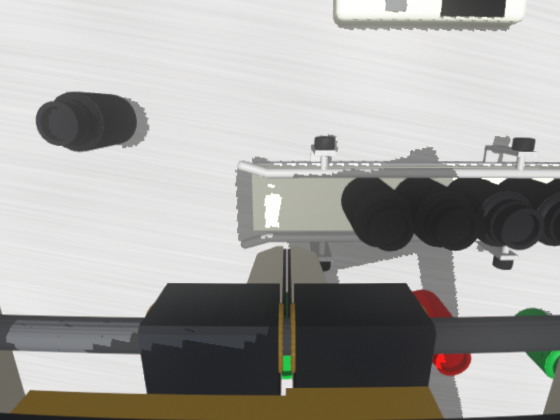

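View pics/s2.png

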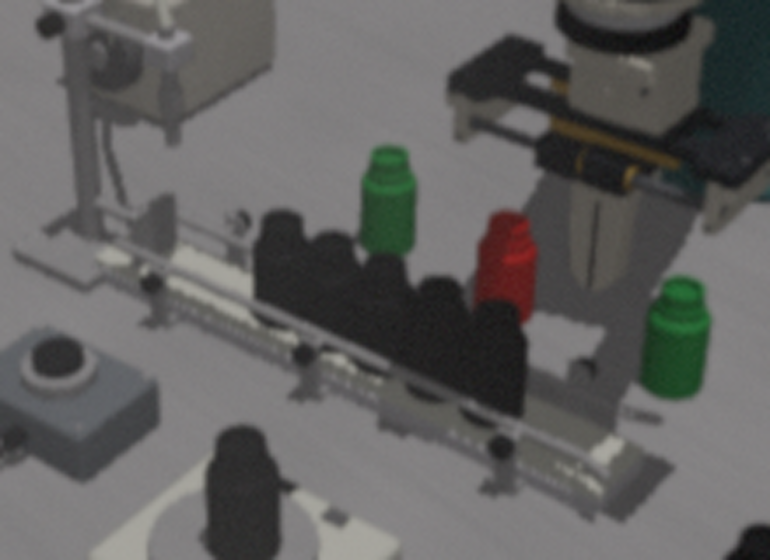

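View pics/t2.png

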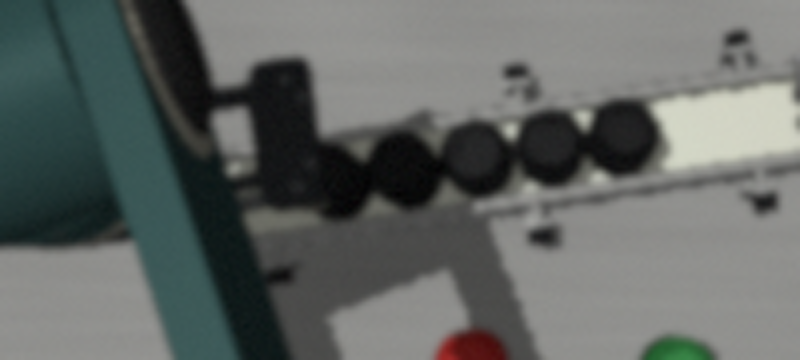

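Run:
```python
from h import *
from bench import *
s=state();print(s['joints'].round(3))
ci=camera_info('wrist');print('cam',-ci['R'].T@ci['t']-s['tool_pos'])
im,d,ci=pickle.load(open('wrist2.pkl','rb'))
print([tolane(p).round(4) for p in plane(ci,[(400,170),(400,236)],.046)],[tolane(p).round(4) for p in plane(ci,[(252,190),(252,230)],.02)])
# finger shape in scene view: depth points near tcp
im,d,ci=pickle.load(open('scene2.pkl','rb'))
v,u=np.mgrid[0:420,0:560]
P=depthpt(ci,np.c_[u.ravel(),v.ravel()],d.ravel())
R=Ro.from_rotvec(s['ee_rot']);q=R.inv().apply(P-s['tool_pos'])
for a in np.arange(-.11,.006,.01):
    k=(q[:,0]>a)&(q[:,0]<a+.01)&(abs(q[:,1])<.1)&(abs(q[:,2])<.06)
    if k.sum()>3: print(round(a,3),k.sum(),np.percentile(q[k,1],[2,98]).round(4),np.percentile(q[k,2],[2,98]).round(4))
rows(s,[lane(-.19,0.001,.155),lane(-.19,0.001,.045)],Rdown(-V))
```

```text
[ 4.000e-01 -2.470e-01  1.889e+00  1.000e-03  1.495e+00  1.794e+00]
cam [0.07496842 0.01472213 0.16658683]
[array([-0.1011,  0.0331,  0.046 ]), array([-0.0962, -0.0224,  0.046 ])] [array([-0.2212,  0.0109,  0.02  ]), array([-0.2222, -0.0262,  0.02  ])]
-0.11 400 [-0.0901  0.0817] [-0.0392  0.0256]
-0.1 348 [-0.0849  0.0821] [-0.0389  0.0271]
-0.09 124 [-0.0847  0.0857] [-0.0376  0.0242]
-0.08 10 [-0.0262  0.012 ] [-0.0127  0.0092]
-0.07 73 [-0.0175  0.0187] [-0.0127  0.0009]
-0.06 80 [-0.0162  0.0176] [-0.0127  0.0049]
-0.05 72 [-0.0162  0.0169] [-0.0133  0.0037]
-0.04 67 [-0.0158  0.0171] [-0.0128  0.0045]
-0.03 64 [-0.0151  0.0157] [-0.0132  0.0054]
-0.02 61 [-0.0138  0.0146] [-0.0139  0.0043]
-0.01 38 [-0.0124  0.0141] [-0.0123 -0.0045]
-0.0 5 [-0.0022  0.0088] [-0.0093 -0.0073]
  lin mm [ 0.7 -0.5  2.5]
  lin mm [110.7  -0.3   3. ]
  twist deg [90.   -0.12  0.28]
```

Request:
servo_tool(linear=[[0,0,0],[0,0,0],[0,0,0],[0,0,0],[0,0,0],[0,0,0],[0,0,0],[0,0,0],[0,0,0],[0,0,0],[0,0,0],[0,0,0]], twist=[[-8,0,0],[-16,0,0],[-24,0,0],[-32,0,0],[-40,0,0],[-48,0,0],[-56,0,0],[-64,0,0],[-72,0,0],[-80,0,0],[-87,0,0],[-90,0,0]])

```text
clock: 4.4
tool_pos: [0.4529, 0.2193, 0.1576]
ee_rot: [1.079, 1.287, -1.068]
contact_force: [0.6, -0.2, -0.5]
finger_gap: 0.007
```

Run:
```python
from h import *
from bench import *
s=state();print(s['clock'],s['tool_pos'],tolane(s['tool_pos']),s['contact_force'],s['joints'])
rows(s,[lane(-.185,0.0035,.045)],Rdown(V))
ci=camera_info('wrist');im,d=get_image('wrist');cv2.imwrite(f'pics/w3.png',im[:,:,::-1])
```

```text
4.4 [0.45294273 0.21933094 0.15756576] [-0.18957267  0.00411472  0.15756576] [ 0.60647895 -0.23930363 -0.48655581] [ 3.99802852e-01 -2.48048763e-01  1.88677178e+00  7.69625224e-04
  1.49588425e+00  2.17769697e-01]
  lin mm [112.5  -1.4   4.8]
  twist deg [ 0.28 -0.13 -0.38]
```

View pics/w3.png

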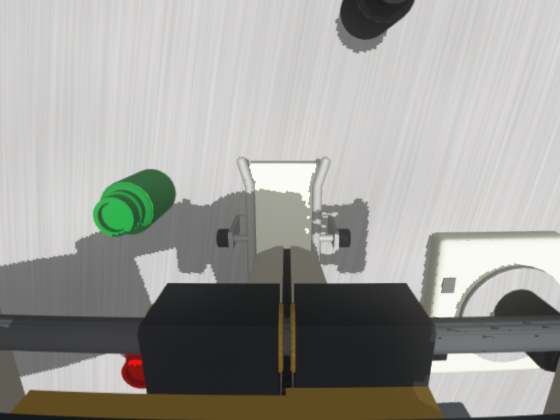

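The wrist view shows the finger seam at col 287, with the lane midline between the rails (247, 322) at about col 284, so the lane centre is about 2 mm to the left of the fingers. I'll correct by -2 mm and descend.

Request:
servo_tool(linear=[[30,-2,3],[60,-2,5],[85,-2,5],[100,-2,5],[108,-2,5],[112,-2,5],[112,-2,5],[112,-2,5]], twist=[[0,0,-0.3],[0,0,-0.3],[0,0,-0.3],[0,0,-0.3],[0,0,-0.3],[0,0,-0.3],[0,0,-0.3],[0,0,-0.3]])

```text
clock: 5.25
tool_pos: [0.4531, 0.2146, 0.0466]
ee_rot: [1.076, 1.29, -1.07]
contact_force: [-0.1, -0.1, 1.0]
finger_gap: 0.008
```

Run:
```python
from h import *
from bench import *
s=state();print(s['clock'],s['tool_pos'],tolane(s['tool_pos']),s['contact_force'])
rows(s,[lane(-.155,0.002,.045),lane(-.0475,.002,.045)],Rdown(V))
im,d=get_image('wrist');cv2.imwrite(f'pics/w4.png',im[:,:,::-1])
im,d=get_image('scene');cv2.imwrite(f'pics/s4.png',cv2.resize(im[140:300,200:420,::-1],None,fx=3.5,fy=3.5,interpolation=2))
```

```text
5.25 [0.4530791  0.21464958 0.04655638] [-0.18494055  0.00342399  0.04655638] [-0.13980948 -0.08208414  1.02544419]
  lin mm [ 1.5 -1.6 29.9]
  lin mm [  1.2  -2.2 137.4]
  twist deg [ 0.34 -0.14 -0.16]
```

View pics/w4.png

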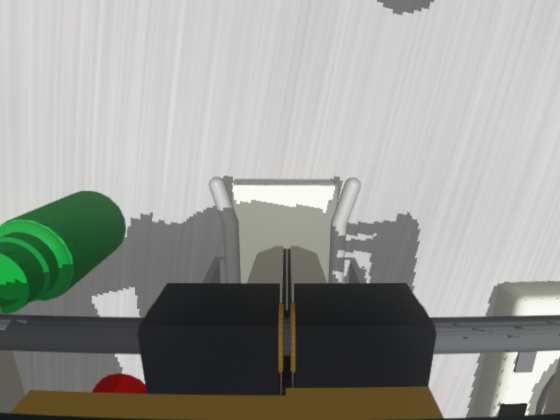

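View pics/s4.png

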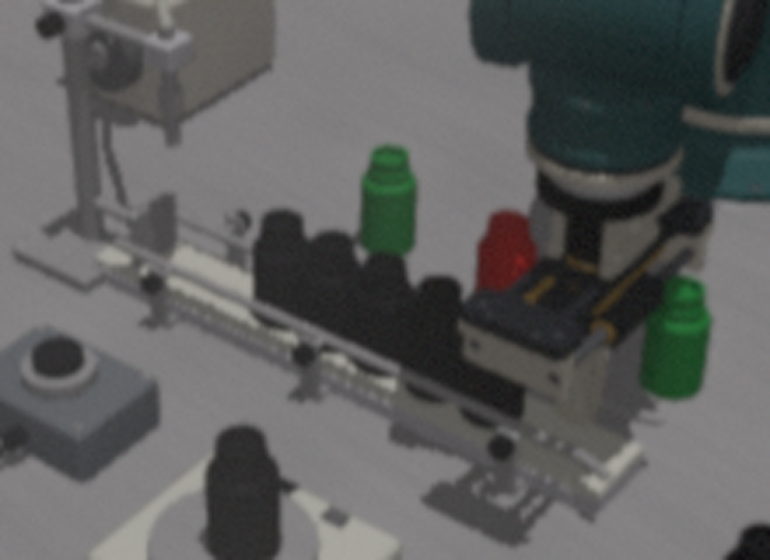

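Request:
servo_tool(linear=[[1,-1,10],[1,-1.5,20],[1,-1.5,25],[1,-1.5,28],[1,-1.5,31],[1,-1.5,34],[1,-1.5,37],[1,-1.5,40],[1,-1.5,43],[1,-1.5,46],[1,-1.5,49],[1,-1.5,52]], twist=[[0.3,0,0],[0.3,0,0],[0.3,0,0],[0.3,0,0],[0.3,0,0],[0.3,0,0],[0.3,0,0],[0.3,0,0],[0.3,0,0],[0.3,0,0],[0.3,0,0],[0.3,0,0]])

```text
clock: 6.55
tool_pos: [0.461, 0.163, 0.0453]
ee_rot: [1.08, 1.288, -1.074]
contact_force: [-0.9, 1.5, 1.1]
finger_gap: 0.007
```

```bash
cat > st.py <<'E'
import sys
from h import *
from bench import *
s=state();print(s['clock'],s['tool_pos'],tolane(s['tool_pos']).round(4),'F lane',(np.c_[U,V,[0,0,1]].T@s['contact_force']).round(2))
rows(s,[lane(-.0475,.002,.045)],Rdown(V))
im,d=get_image('scene');cv2.imwrite(sys.argv[1],cv2.resize(im[140:300,200:420,::-1],None,fx=3.5,fy=3.5,interpolation=2))
ci=camera_info('scene')
print('stop px',((proj(ci,[lane(.18,0,.044),lane(.158,0,.102)])-[200,140])*3.5).round(1))
E
python3 st.py pics/s5.png
```

```text
6.55 [0.46104121 0.16298919 0.04529636] [-0.1327  0.0022  0.0453] F lane [-1.65 -0.63  1.14]
  lin mm [ 0.1 -0.2 85.2]
  twist deg [ 0.04 -0.15 -0.15]
stop px [[160.5 226.8]
 [178.6 170.5]]
```

View pics/s5.png

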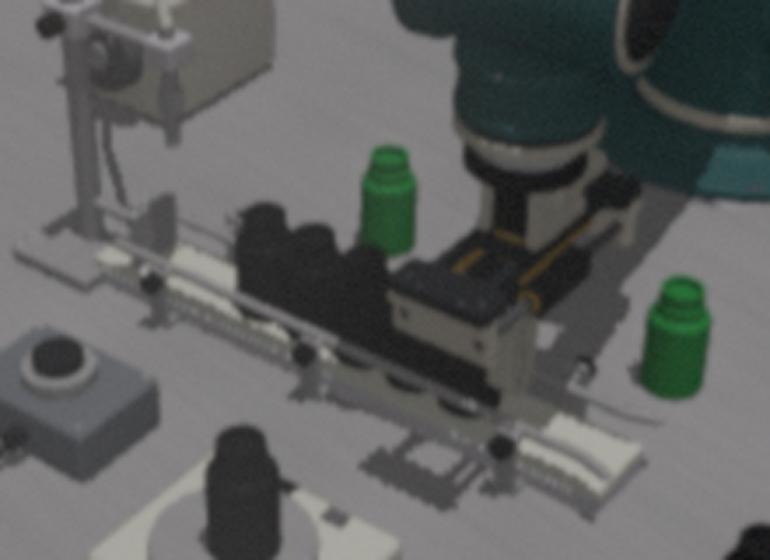

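The row has moved about 20 mm, with bottle 1's cap going from (283,215) to (265,208) in the crop, and all bottles are upright. I'll continue the push.

Request:
servo_tool(linear=[[0,0,5],[0,0,10],[0,0,15],[0,0,20],[0,0,25],[0,0,30],[0,0,35],[0,0,40],[0,0,45],[0,0,50],[0,0,54],[0,0,58]], twist=[[0,0,0],[0,0,0],[0,0,0],[0,0,0],[0,0,0],[0,0,0],[0,0,0],[0,0,0],[0,0,0],[0,0,0],[0,0,0],[0,0,0]])

```text
clock: 7.8
tool_pos: [0.4714, 0.1053, 0.0451]
ee_rot: [1.08, 1.288, -1.074]
contact_force: [0.1, 2.0, 0.9]
finger_gap: 0.005
```

```bash
python3 st.py pics/s6.png
```

```text
7.8 [0.47140232 0.10525967 0.04513334] [-0.074   0.0022  0.0451] F lane [-1.95  0.41  0.92]
  lin mm [ 0.1 -0.2 26.5]
  twist deg [ 0.04 -0.14 -0.15]
stop px [[160.5 226.8]
 [178.6 170.5]]
```

View pics/s6.png

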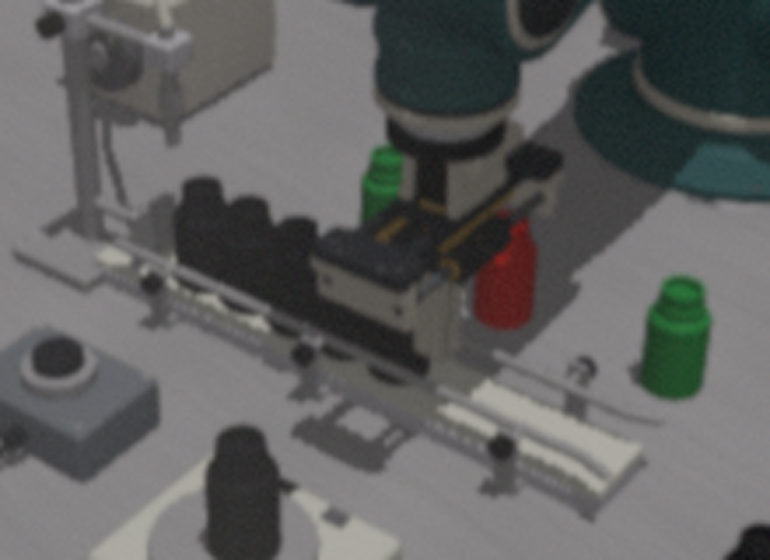

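Request:
servo_tool(linear=[[0,0,3],[0,0,6],[0,0,9],[0,0,11],[0,0,13],[0,0,14.5],[0,0,16],[0,0,17]], twist=[[0,0,0],[0,0,0],[0,0,0],[0,0,0],[0,0,0],[0,0,0],[0,0,0],[0,0,0]])

```text
clock: 8.65
tool_pos: [0.4745, 0.088, 0.045]
ee_rot: [1.08, 1.288, -1.075]
contact_force: [-0.9, 1.2, 0.3]
finger_gap: 0.006
```

```bash
python3 st.py pics/s7.png
```

```text
8.65 [0.47447121 0.08800485 0.0450336 ] [-0.0565  0.0022  0.045 ] F lane [-1.3  -0.69  0.29]
  lin mm [ 0.  -0.2  9. ]
  twist deg [ 0.03 -0.11 -0.14]
stop px [[160.5 226.8]
 [178.6 170.5]]
```

View pics/s7.png

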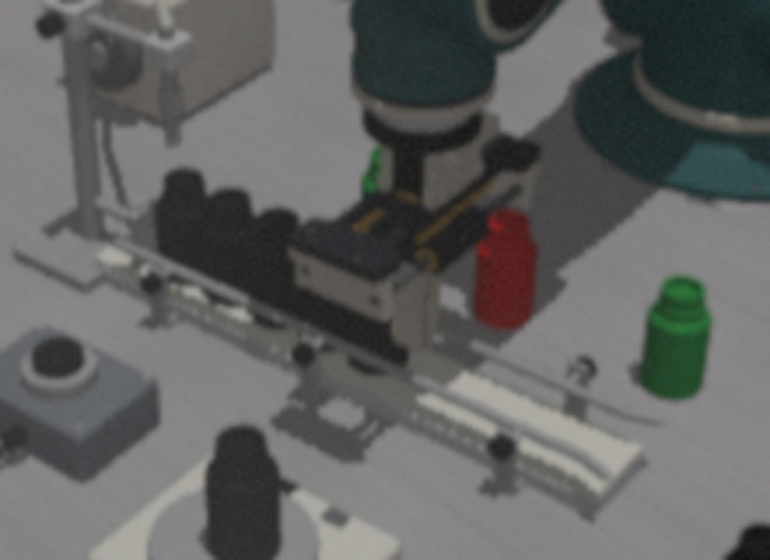

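Request:
servo_tool(linear=[[0,0,1],[0,0,2],[0,0,3],[0,0,3]], twist=[[0,0,0],[0,0,0],[0,0,0],[0,0,0]])

```text
clock: 9.1
tool_pos: [0.475, 0.0849, 0.045]
ee_rot: [1.08, 1.288, -1.075]
contact_force: [-0.3, 0.4, 0.9]
finger_gap: 0.005
```

Request:
servo_tool(linear=[[0,0,0.7],[0,0,1.4],[0,0,1.4]], twist=[[0,0,0],[0,0,0],[0,0,0]])

```text
clock: 9.4
tool_pos: [0.4753, 0.0834, 0.045]
ee_rot: [1.08, 1.288, -1.075]
contact_force: [-0.8, -0.3, 0.2]
finger_gap: 0.008
```

```bash
python3 st.py pics/s8.png
```

```text
9.4 [0.47526737 0.08339668 0.04499959] [-0.0518  0.0021  0.045 ] F lane [ 0.13 -0.8   0.23]
  lin mm [-0.  -0.1  4.3]
  twist deg [ 0.02 -0.1  -0.14]
stop px [[160.5 226.8]
 [178.6 170.5]]
```

View pics/s8.png

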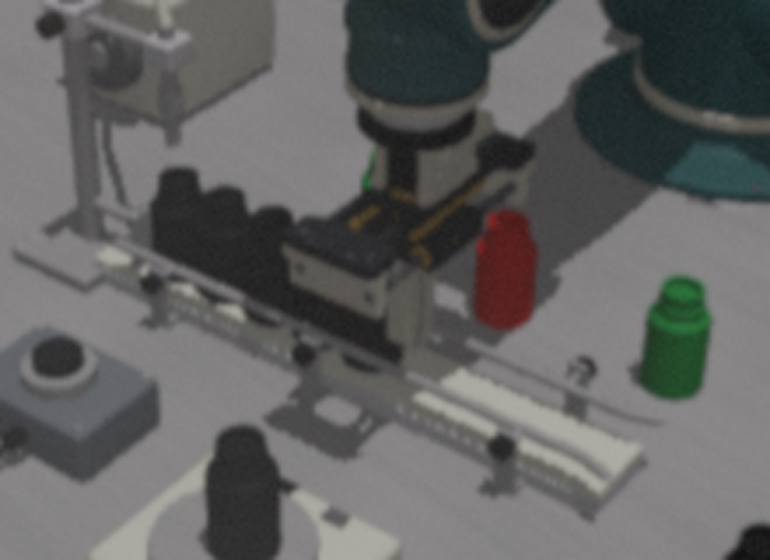

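Request:
servo_tool(linear=[[0,0,0.6],[0,0,1.2],[0,0,1.2]], twist=[[0,0,0],[0,0,0],[0,0,0]])

```text
clock: 9.75
tool_pos: [0.4755, 0.0821, 0.045]
ee_rot: [1.08, 1.288, -1.075]
contact_force: [-0.0, 0.3, 0.5]
finger_gap: 0.005
```

```bash
python3 st.py pics/s9.png
```

```text
9.75 [0.47550091 0.08214397 0.04498798] [-0.0506  0.0021  0.045 ] F lane [-0.33  0.04  0.54]
  lin mm [-0.  -0.1  3.1]
  twist deg [ 0.02 -0.1  -0.14]
stop px [[160.5 226.8]
 [178.6 170.5]]
```

Request:
servo_tool(linear=[[0,0,0.5],[0,0,1],[0,0,1]], twist=[[0,0,0],[0,0,0],[0,0,0]])

```text
clock: 10.1
tool_pos: [0.4757, 0.0811, 0.045]
ee_rot: [1.08, 1.288, -1.075]
contact_force: [-0.2, 0.9, 1.1]
finger_gap: 0.01
```

```bash
python3 st.py pics/s10.png
```

```text
10.1 [0.47569389 0.08113117 0.04500286] [-0.0495  0.0022  0.045 ] F lane [-0.89 -0.09  1.12]
  lin mm [-0.  -0.2  2. ]
  twist deg [ 0.02 -0.1  -0.14]
stop px [[160.5 226.8]
 [178.6 170.5]]
```

View pics/s10.png

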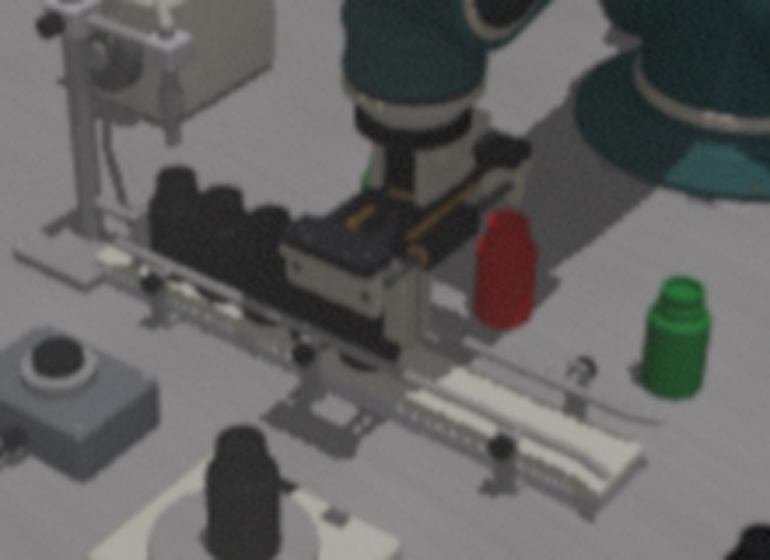

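Request:
servo_tool(linear=[[0,0,0.5],[0,0,0.7],[0,0,0.7]], twist=[[0,0,0],[0,0,0],[0,0,0]])

```text
clock: 10.45
tool_pos: [0.4758, 0.0804, 0.045]
ee_rot: [1.08, 1.288, -1.075]
contact_force: [-0.1, 1.7, 0.9]
finger_gap: 0.009
```

Request:
servo_tool(linear=[[0,0,0.5],[0,0,0.7],[0,0,0.7]], twist=[[0,0,0],[0,0,0],[0,0,0]])

```text
clock: 10.75
tool_pos: [0.4759, 0.08, 0.045]
ee_rot: [1.08, 1.288, -1.075]
contact_force: [-0.2, 4.7, 0.9]
finger_gap: 0.008
```

```bash
python3 st.py pics/s11.png
```

```text
10.75 [0.4759117  0.08002065 0.04503237] [-0.0484  0.0022  0.045 ] F lane [-4.67  0.68  0.89]
  lin mm [ 0.  -0.2  0.9]
  twist deg [ 0.02 -0.13 -0.15]
stop px [[160.5 226.8]
 [178.6 170.5]]
```

View pics/s11.png

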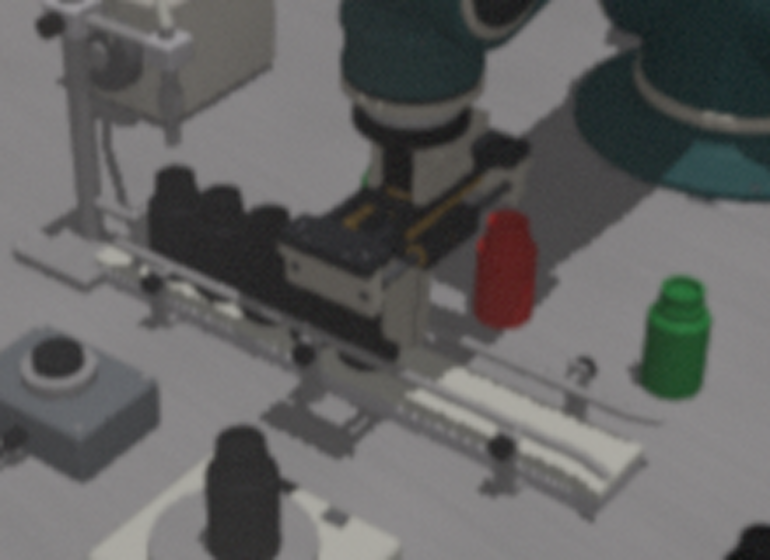

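The force rose to 4.7 N at s = -48 mm, which matches the predicted -47.5 mm. The row is therefore against the stop, with the cap at (176,178). Next I'll back off and lift.

Request:
servo_tool(linear=[[0,0,-0.5],[0,0,-1.5],[0,0,-4],[0,0,-10],[0,0,-20],[0,0,-30],[-15,0,-32],[-50,0,-32],[-95,0,-32],[-140,0,-32],[-180,0,-32],[-200,0,-32]], twist=[[0,0,0],[0,0,0],[0,0,0],[0,0,0],[0,0,0],[0,0,0],[0,0,0],[0,0,0],[0,0,0],[0,0,0],[0,0,0],[0,0,0]])

```text
clock: 12.0
tool_pos: [0.4701, 0.1113, 0.2503]
ee_rot: [1.083, 1.285, -1.071]
contact_force: [0.0, 0.4, 0.0]
finger_gap: 0.004
```

Run:
```python
from h import *
from bench import *
s=state();print(s['clock'],s['tool_pos'],tolane(s['tool_pos']).round(4),s['joints'].round(2))
b=np.array([.6713,-.051,0])
rows(s,[[.56,.06,.25],b+[0,0,.16],b+[0,0,.08]],Rdown(V))
out=[]
for n,(a,bb,c,d2) in dict(scene=(140,300,160,420),top=(120,270,175,415)).items():
    im,d=get_image(n);ci=camera_info(n);pickle.dump((im,d,ci),open(f'{n}12.pkl','wb'))
    cv2.imwrite(f'pics/{n}12.png',cv2.resize(im[a:bb,c:d2,::-1],None,fx=3,fy=3,interpolation=2))
im,d=get_image('wrist');cv2.imwrite('pics/w12.png',im[:,:,::-1])
```

```text
12.0 [0.47014868 0.11126032 0.25032902] [-0.0802  0.002   0.2503] [ 0.18 -0.32  1.8   0.    1.66  0.  ]
  lin mm [ 0.8 79.4 66.4]
  lin mm [ 91.2 168.6 195.5]
  lin mm [171.2 168.  195.7]
  twist deg [ 0.04 -0.13 -0.43]
```

View pics/scene12.png

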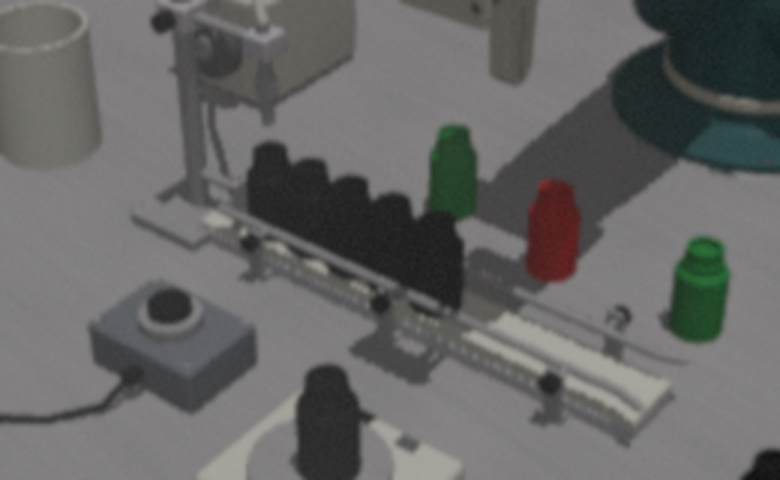

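View pics/top12.png

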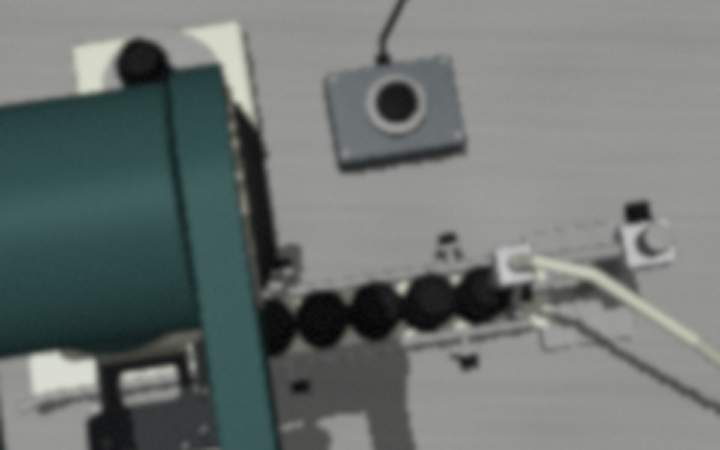

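The row stands closed up and upright at the stop, with cap 1 at (270,155) under the nozzle in the scene crop. The only button is at (170,305) in the scene crop and (397,102) in the top crop. I'll move above it next.

Request:
servo_tool(linear=[[0,28,33],[0,56,65],[0,84,98],[0,112,130],[0,140,163],[0,169,196],[40,169,196],[80,169,196],[110,169,196],[140,169,196],[150,169,196],[150,169,196]], twist=[[0,0,0],[0,0,0],[0,0,0],[0,0,0],[0,0,0],[0,0,0],[0,0,0],[0,0,0],[0,0,0],[0,0,0],[0,0,0],[0,0,0]])

```text
clock: 13.35
tool_pos: [0.6708, -0.0511, 0.0955]
ee_rot: [1.08, 1.289, -1.074]
contact_force: [-0.1, -0.3, -0.2]
finger_gap: 0.006
```

Run:
```python
from h import *
from bench import *
s=state();print(s['clock'],s['tool_pos'],s['contact_force'],s['joints'].round(2))
rows(s,[[.6713,-.051,.065],[.6713,-.051,.053]],Rdown(V))
im,d=get_image('scene');cv2.imwrite('pics/s13.png',cv2.resize(im[120:300,160:420,::-1],None,fx=3,fy=3,interpolation=2))
im,d=get_image('wrist');cv2.imwrite('pics/w13.png',im[:,:,::-1])
```

```text
13.35 [ 0.67078845 -0.05112778  0.09554659] [-0.14551371 -0.26697072 -0.22178221] [-0.12  0.17  1.59  0.    1.39 -0.29]
  lin mm [30.5  0.5  0.1]
  lin mm [42.5  0.4  0.1]
  twist deg [ 0.05 -0.18 -0.11]
```

View pics/s13.png

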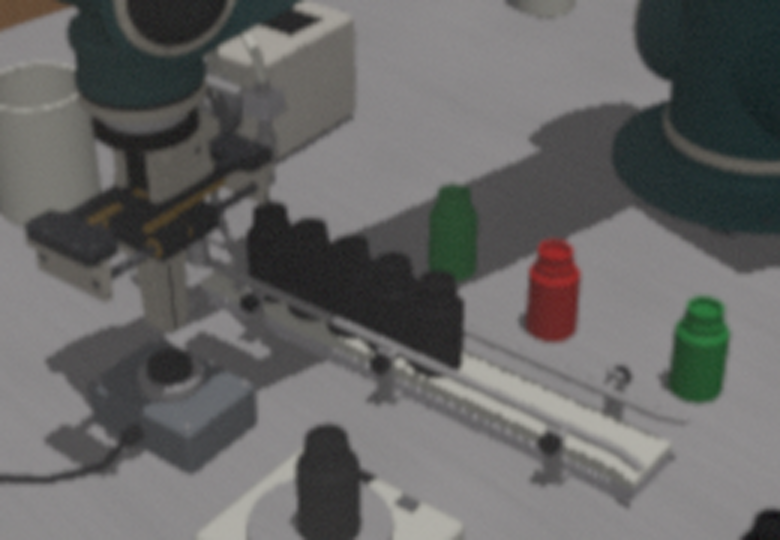

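View pics/w13.png

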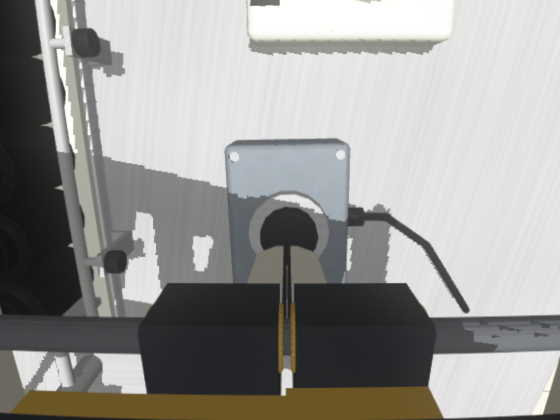

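Run:
```python
from h import *
from bench import *
ci=camera_info('wrist');im,d=get_image('wrist')
g=((im.max(2)<45)).astype(np.uint8);g[:195]=0;g[275:]=0;g[:,:245]=0;g[:,335:]=0
n,l,s,ce=cv2.connectedComponentsWithStats(g)
for i in range(1,n):
    if s[i,4]>50: print(s[i],ce[i])
i=1+np.argmax(s[1:,4]);x,y,w,h,_=s[i]
print(plane(ci,[(x,y+h),(x+w,y+h),(x+w/2,y)],.06),'targ px',proj(ci,[[.6713,-.051,.06]]))
# circle fit to upper contour
vs,us=np.nonzero(l==i);pts=[(u,vs[us==u].min()) for u in np.unique(us)];X=plane(ci,pts,.06)
A=np.c_[2*X[:,:2],np.ones(len(X))];c=np.linalg.lstsq(A,(X[:,:2]**2).sum(1),rcond=None)[0];print(c[:2],np.sqrt(c[2]+c[0]**2+c[1]**2))
```

```text
[ 260  224   56   51 1096] [286.25364964 239.80930657]
[[ 0.6608091  -0.07861997  0.06      ]
 [ 0.69609621 -0.07240112  0.06      ]
 [ 0.67231859 -0.04168231  0.06      ]] targ px [[283.70024494 237.79919257]]
[ 0.67383043 -0.07190774] 0.029244389741693945
```

Request:
servo_tool(linear=[[10,2,-1],[20,2,-1],[27,2,-1],[31,2,-1],[33,2,-1],[35,2,-1],[36.5,2,-1],[38,2,-1],[39,2,-1],[39,2,-1]], twist=[[0,0,0],[0,0,0],[0,0,0],[0,0,0],[0,0,0],[0,0,0],[0,0,0],[0,0,0],[0,0,0],[0,0,0]])

```text
clock: 14.5
tool_pos: [0.6745, -0.0499, 0.0605]
ee_rot: [1.082, 1.284, -1.071]
contact_force: [-3.1, -1.1, 3.9]
finger_gap: 0.008
```

Run:
```python
from h import *
from bench import *
s=state();print(s['clock'],s['tool_pos'],s['contact_force'],s['torque'])
im,d=get_image('scene');cv2.imwrite('pics/s14.png',cv2.resize(im[180:290,160:320,::-1],None,fx=4.5,fy=4.5,interpolation=2))
```

```text
14.5 [ 0.67451437 -0.0499308   0.06046104] [-3.10506884 -1.10391647  3.87803436] [-0.03164333  0.25572712  0.01003237]
```

View pics/s14.png

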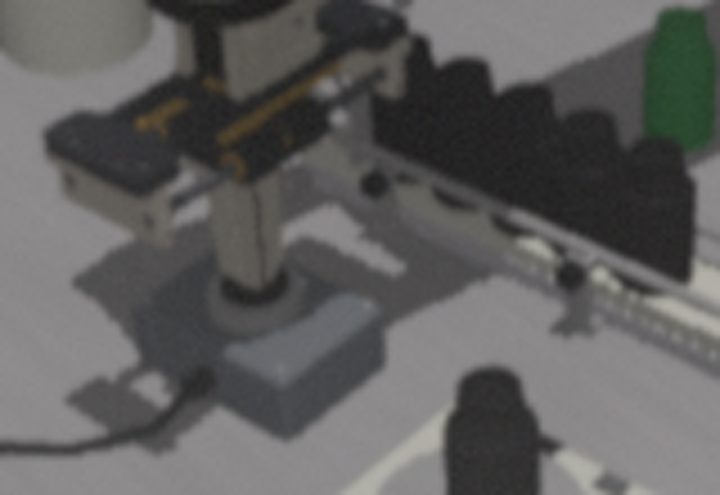

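Run:
```python
from h import *
from bench import *
for n in('scene','top'):
    im,d=get_image(n);cv2.imwrite(f'pics/{n}15.png',im[:,:,::-1])
im,d=get_image('scene');cv2.imwrite('pics/s15.png',cv2.resize(im[120:290,130:330,::-1],None,fx=3.5,fy=3.5,interpolation=2))
s=state();print(s['clock'],s['tool_pos'],s['contact_force'],s['torque'],Ro.from_rotvec(s['ee_rot']).as_matrix().round(3),s['joint_velocities'].round(3))
rows(s,[[.6728,-.051,.0565]],Rdown(V))
```

```text
14.7 [ 0.6745167  -0.04992076  0.06047314] [-1.96540408  0.28163246  3.29802695] [-0.03867309  0.24968876  0.03873953] [[ 0.007  0.984  0.177]
 [ 0.003  0.177 -0.984]
 [-1.     0.007 -0.002]] [ 0.    -0.     0.001 -0.    -0.001  0.001]
  lin mm [ 4.  -1.9  0.8]
  twist deg [ 0.05 -0.09 -0.42]
```

View pics/s15.png

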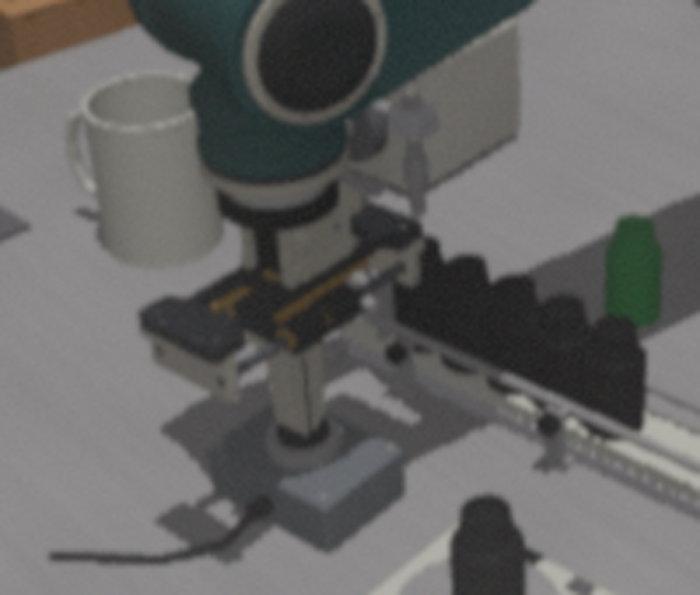

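View pics/top15.png

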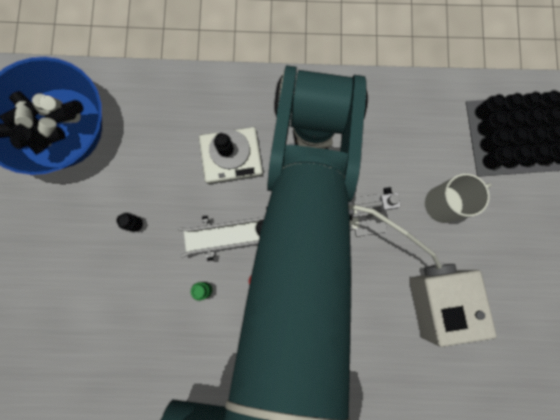

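The tool has stalled 4 mm above its target with a sideways force. Either the fingertip or the forearm near the nozzle may be touching something, so I'll back up and check before pressing harder.

Request:
servo_tool(linear=[[-5,0,0],[-12,0,0],[-20,0,0],[-20,0,0]], twist=[[0,0,0],[0,0,0],[0,0,0],[0,0,0]])

```text
clock: 15.1
tool_pos: [0.675, -0.05, 0.0822]
ee_rot: [1.083, 1.283, -1.07]
contact_force: [-0.2, -0.6, -0.1]
finger_gap: 0.005
```

Run:
```python
from h import *
from bench import *
s=state();print(s['clock'],s['tool_pos'],s['contact_force'],s['torque'],s['joint_efforts'].round(2))
rows(s,[[.6728,-.051,.0805]],Rdown(V))
im,d=get_image('top');ci=camera_info('top')
v,u=np.mgrid[0:420,0:560]
P=depthpt(ci,np.c_[u.ravel(),v.ravel()],d.ravel()).reshape(420,560,3)
for r in range(150,260,12): 
    k=(P[r,:,2]>.2)
    print(r,[ (c,*P[r,c].round(3)) for c in range(255,372,12) if P[r,c,2]>.15])
im,d=get_image('scene');ci=camera_info('scene')
P=depthpt(ci,np.c_[u.ravel(),v.ravel()],d.ravel()).reshape(420,560,3)
k=(P[...,2]>.2)&(P[...,0]>.35)&(P[...,0]<.62)
im2=im.copy();cv2.imwrite('pics/s16.png',cv2.resize(im[60:240,130:390,::-1],None,fx=3,fy=3,interpolation=2))
for c in range(230,300,10):
    col=[(r,*P[r,c].round(3)) for r in range(100,175,6) if P[r,c,2]>.12];print(c,col)
im,d=get_image('wrist');cv2.imwrite('pics/w16.png',im[:,:,::-1])
```

```text
15.1 [ 0.67500537 -0.05004052  0.08217862] [-0.18588439 -0.63399255 -0.13674614] [-0.02167084 -0.06573055  0.03207606] [-1.000e-02 -7.350e+01 -5.841e+01  8.000e-02  3.300e-01 -0.000e+00]
  lin mm [ 1.7 -2.4  0.6]
  twist deg [ 0.04 -0.06 -0.53]
150 [(279, np.float64(0.553), np.float64(0.017), np.float64(0.459)), (291, np.float64(0.555), np.float64(-0.0), np.float64(0.454)), (303, np.float64(0.554), np.float64(-0.017), np.float64(0.459)), (315, np.float64(0.554), np.float64(-0.035), np.float64(0.461)), (327, np.float64(0.555), np.float64(-0.052), np.float64(0.461)), (339, np.float64(0.557), np.float64(-0.07), np.float64(0.455)), (351, np.float64(0.557), np.float64(-0.087), np.float64(0.457)), (363, np.float64(0.558), np.float64(-0.105), np.float64(0.455))]
162 [(279, np.float64(0.536), np.float64(0.017), np.float64(0.456)), (291, np.float64(0.537), np.float64(-0.001), np.float64(0.453)), (303, np.float64(0.534), np.float64(-0.017), np.float64(0.467)), (315, np.float64(0.534), np.float64(-0.034), np.float64(0.469)), (327, np.float64(0.536), np.float64(-0.052), np.float64(0.465)), (339,
[... 6498 characters left out ...]
.59), np.float64(0.026), np.float64(0.356)), (130, np.float64(0.299), np.float64(-0.344), np.float64(0.122))]
270 [(100, np.float64(0.565), np.float64(0.029), np.float64(0.401)), (106, np.float64(0.565), np.float64(0.029), np.float64(0.388)), (112, np.float64(0.564), np.float64(0.028), np.float64(0.375)), (118, np.float64(0.564), np.float64(0.027), np.float64(0.361)), (124, np.float64(0.249), np.float64(-0.356), np.float64(0.122))]
280 [(100, np.float64(0.541), np.float64(0.032), np.float64(0.395)), (106, np.float64(0.541), np.float64(0.032), np.float64(0.382)), (112, np.float64(0.54), np.float64(0.031), np.float64(0.369))]
290 [(100, np.float64(0.515), np.float64(0.033), np.float64(0.388))]
```

View pics/s16.png

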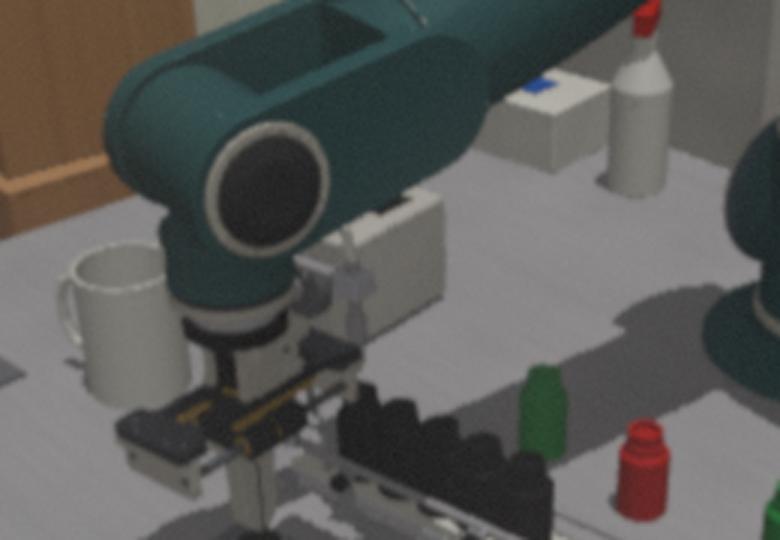

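View pics/w16.png

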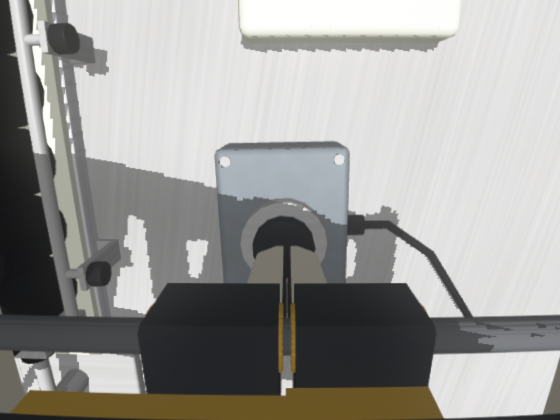

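The forearm is at z ≥ 0.33, clear of the nozzle at z ≤ 0.26. Only the fingertip was touching the button, off by about 2 mm sideways (button centre col 284, seam 287). I'll recentre and press in steps.

Request:
servo_tool(linear=[[0,-2,0.5],[8,-2,0.5],[15,-2,0.5],[20,-2,0.5],[22,-2,0.5],[24,-2,0.5],[25,-2,0.5],[25,-2,0.5]], twist=[[0,0,0],[0,0,-0.5],[0,0,-0.5],[0,0,-0.5],[0,0,-0.5],[0,0,-0.5],[0,0,-0.5],[0,0,-0.5]])

```text
clock: 16.05
tool_pos: [0.6726, -0.0508, 0.0579]
ee_rot: [1.077, 1.29, -1.077]
contact_force: [-14.3, 1.2, 26.4]
finger_gap: 0.002
```

Request:
servo_tool(linear=[[1,0,0],[2,0,0],[2,0,0]], twist=[[0,0,0],[0,0,0],[0,0,0]])

```text
clock: 16.35
tool_pos: [0.6726, -0.0508, 0.0579]
ee_rot: [1.077, 1.29, -1.077]
contact_force: [-13.0, 1.1, 22.7]
finger_gap: 0.004
```

Run:
```python
from h import *
from bench import *
s=state();print(s['clock'],s['tool_pos'],s['contact_force'],s['torque'],Ro.from_rotvec(s['ee_rot']).as_matrix().round(3),s['joint_efforts'].round(2))
im,d=get_image('scene');cv2.imwrite('pics/s17.png',cv2.resize(im[195:285,170:290,::-1],None,fx=6,fy=6,interpolation=2))
im,d=get_image('wrist');cv2.imwrite('pics/w17.png',im[:,:,::-1])
```

```text
16.35 [ 0.67261059 -0.05081213  0.05792642] [-13.00831182   1.07296063  22.69966075] [0.14901592 2.19972094 0.00910873] [[-0.001  0.984  0.177]
 [ 0.001  0.177 -0.984]
 [-1.    -0.001 -0.001]] [ 1.000e-02 -6.131e+01 -5.198e+01  2.100e-01 -3.680e+00 -0.000e+00]
```

View pics/s17.png

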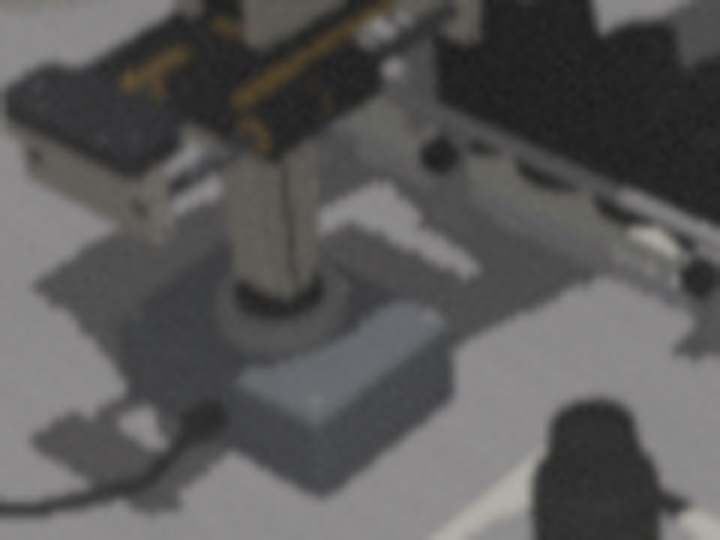

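View pics/w17.png

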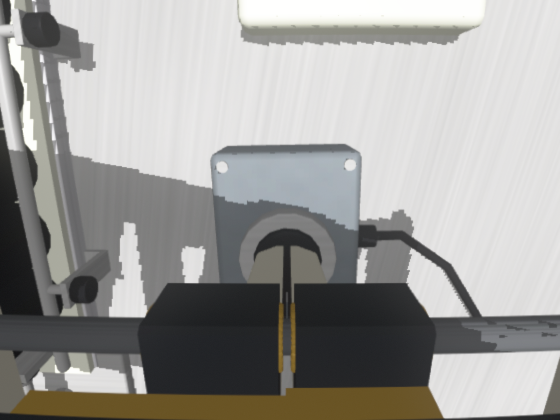

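Run:
```python
from h import *
from bench import *
for n in('wrist','scene'):
    ci=camera_info(n);im,d=get_image(n);pickle.dump((im,d,ci),open(f'{n}18.pkl','wb'))
im,d,ci=pickle.load(open('wrist18.pkl','rb'))
v,u=np.mgrid[0:420,0:560]
P=depthpt(ci,np.c_[u.ravel(),v.ravel()],d.ravel()).reshape(420,560,3)
for nm,(r0,r1,c0,c1) in dict(btn=(233,243,270,303),ring=(216,226,270,303),box=(180,205,230,340)).items():
    q=P[r0:r1,c0:c1,2];print(nm,np.median(q).round(4),q.std().round(4),im[r0:r1,c0:c1].mean((0,1)).round(0))
for r in range(205,250,2): print(r,np.median(P[r,272:300,2]).round(4),im[r,272:300].mean().round(0))
# fingertip in world from scene depth
im,d,ci=pickle.load(open('scene18.pkl','rb'))
P=depthpt(ci,np.c_[u.ravel(),v.ravel()],d.ravel()).reshape(420,560,3)
for r in range(228,256,2): print(r,[(P[r,c].round(3).tolist(),int(im[r,c].mean())) for c in (211,216,221)])
```

```text
btn 0.0577 0.0129 [42. 43. 44.]
ring 0.0541 0.0006 [128. 128. 128.]
box 0.0421 0.0104 [163. 171. 178.]
205 0.0419 115.0
207 0.0423 100.0
209 0.0472 101.0
211 0.0511 102.0
213 0.0532 111.0
215 0.0536 129.0
217 0.0541 128.0
219 0.0541 129.0
221 0.0542 129.0
223 0.0541 127.0
225 0.0541 127.0
227 0.054 124.0
229 0.0553 78.0
231 0.0566 48.0
233 0.0573 45.0
235 0.0577 44.0
237 0.0579 43.0
239 0.0581 42.0
241 0.0577 42.0
243 0.0581 41.0
245 0.0577 54.0
247 0.0601 93.0
249 0.0628 96.0
228 [([0.689, -0.044, 0.108], 92), ([0.678, -0.04, 0.105], 82), ([0.662, -0.045, 0.094], 88)]
230 [([0.689, -0.045, 0.102], 93), ([0.677, -0.044, 0.097], 83), ([1.185, 0.779, 0.794], 89)]
232 [([0.69, -0.044, 0.098], 89), ([0.679, -0.041, 0.094], 86), ([0.663, -0.044, 0.085], 87)]
234 [([0.691, -0.044, 0.093], 91), ([0.68, -0.041, 0.089], 88), ([0.664, -0.044, 0.079], 88)]
236 [([0.69, -0.047, 0.085], 90), ([0.68, -0.04, 0.084], 88), ([0.664, -0.044, 0.073], 88)]
238 [([0.69, -0.048, 0.078], 89), ([0.678, -0.045, 0.075], 87), ([0.665, -0.044, 0.068], 89)]
240 [([0.689, -0.05, 0.071], 88), ([0.681, -0.041, 0.072], 89), ([0.665, -0.046, 0.061], 82)]
242 [([0.684, -0.059, 0.057], 58), ([0.683, -0.039, 0.068], 87), ([0.666, -0.045, 0.056], 64)]
244 [([0.689, -0.053, 0.058], 42), ([0.678, -0.048, 0.055], 63), ([0.672, -0.035, 0.059], 41)]
246 [([0.691, -0.05, 0.055], 47), ([0.684, -0.04, 0.057], 42), ([0.674, -0.033, 0.055], 53)]
248 [([0.696, -0.043, 0.056], 72), ([0.685, -0.038, 0.053], 65), ([0.677, -0.03, 0.053], 78)]
250 [([0.699, -0.038, 0.055], 79), ([0.689, -0.033, 0.052], 82), ([0.68, -0.026, 0.051], 81)]
252 [([0.697, -0.042, 0.045], 79), ([0.69, -0.032, 0.047], 82), ([0.679, -0.029, 0.043], 83)]
254 [([0.7, -0.039, 0.043], 67), ([0.691, -0.032, 0.041], 79), ([0.683, -0.023, 0.043], 96)]
```

Request:
servo_tool(linear=[[-4,0,0],[-12,0,0],[-25,0,0],[-30,0,0],[-30,0,0]], twist=[[0,0,0],[0,0,0],[0,0,0],[0,0,0],[0,0,0]])

```text
clock: 17.05
tool_pos: [0.6731, -0.0509, 0.0892]
ee_rot: [1.078, 1.288, -1.076]
contact_force: [-1.1, -0.0, -0.5]
finger_gap: 0.002
```

Run:
```python
from h import *
from bench import *
s=state();print(s['clock'],s['tool_pos'],s['contact_force'])
for n in('wrist','scene'):
    ci=camera_info(n);im,d=get_image(n);pickle.dump((im,d,ci),open(f'{n}19.pkl','wb'))
    cv2.imwrite(f'pics/{n}19.png',im[:,:,::-1])
im,d,ci=pickle.load(open('wrist19.pkl','rb'))
v,u=np.mgrid[0:420,0:560]
P=depthpt(ci,np.c_[u.ravel(),v.ravel()],d.ravel()).reshape(420,560,3)
np.save('P19.npy',P)
for r in range(180,256,3): print(r,np.median(P[r,272:300,2]).round(4),im[r,272:300].mean().round(0))
im=pickle.load(open('scene19.pkl','rb'))[0];cv2.imwrite('pics/s19.png',cv2.resize(im[195:285,170:290,::-1],None,fx=6,fy=6,interpolation=2))
```

```text
17.05 [ 0.67314915 -0.05086375  0.08915176] [-1.14367465 -0.02243052 -0.49939874]
180 0.0421 178.0
183 0.0419 178.0
186 0.0422 178.0
189 0.0421 177.0
192 0.0421 176.0
195 0.0484 131.0
198 0.0537 177.0
201 0.0541 189.0
204 0.054 137.0
207 0.0538 130.0
210 0.054 122.0
213 0.0585 60.0
216 0.0628 47.0
219 0.0637 49.0
222 0.0638 47.0
225 0.0642 46.0
228 0.064 45.0
231 0.0642 44.0
234 0.0641 43.0
237 0.0643 42.0
240 0.0642 41.0
243 0.064 41.0
246 0.0902 78.0
249 0.0938 97.0
252 0.0973 97.0
255 0.101 96.0
```

View pics/wrist19.png

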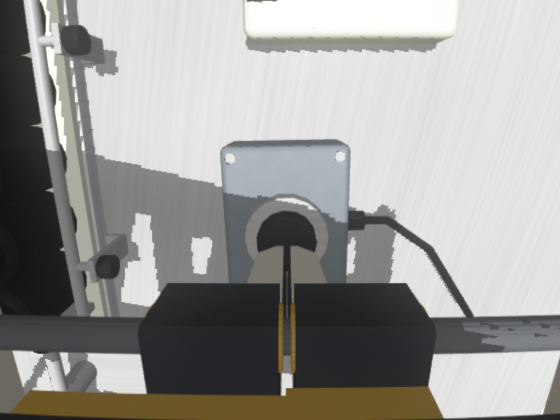

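View pics/s19.png

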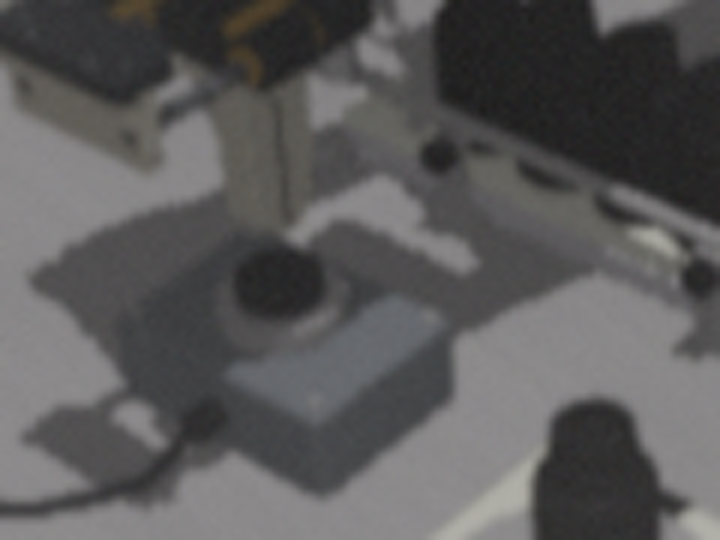

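Unpressed, the button top reads z = 0.0641, and under the finger it read 0.0578. It therefore travelled the full 6 mm to a hard stop and has come back up. I'll clear away and do the final checks.

Request:
servo_tool(linear=[[-40,0,0],[-80,0,0],[-120,0,0],[-160,0,0],[-170,40,-20],[-170,60,-60],[-170,60,-100],[-170,60,-145],[-170,60,-190],[-170,60,-230],[-170,60,-250],[-170,60,-250]], twist=[[0,0,0],[0,0,0],[0,0,0],[0,0,0],[0,0,0],[0,0,0],[0,0,0],[0,0,0],[0,0,0],[0,0,0],[0,0,0],[0,0,0]])

```text
clock: 18.35
tool_pos: [0.687, 0.2079, 0.2574]
ee_rot: [1.075, 1.291, -1.076]
contact_force: [-0.2, -0.8, -0.6]
finger_gap: 0.005
```

Run:
```python
from h import *
from bench import *
s=state();print(s['clock'],s['tool_pos'],s['contact_force'])
for n in('scene','top'):
    ci=camera_info(n);im,d=get_image(n);pickle.dump((im,d,ci),open(f'{n}20.pkl','wb'));cv2.imwrite(f'pics/{n}20.png',im[:,:,::-1])
v,u=np.mgrid[0:420,0:560]
P=depthpt(ci,np.c_[u.ravel(),v.ravel()],d.ravel()).reshape(420,560,3)
cap=(im.max(2)<75)&(P[:,:,2]>.085)&(P[:,:,2]<.115);cap[:195]=0;cap[250:]=0
n,l,st,ce=cv2.connectedComponentsWithStats(cap.astype(np.uint8))
for i in range(1,n):
    if st[i,4]>40: print(st[i],ce[i],tolane(plane(ci,[ce[i]],.102)[0]).round(4))
```

```text
18.35 [0.68698791 0.20785688 0.25736603] [-0.16044276 -0.8391918  -0.60821085]
[331 209  14  14 123] [336.60162602 216.53658537] [ 0.1542 -0.0011  0.102 ]
[313 212  14  14 156] [319.23076923 218.44871795] [0.1134 0.0005 0.102 ]
[294 215  14  14 153] [300.75163399 221.31372549] [0.0698 0.0003 0.102 ]
[276 218  14  14 154] [282.5        224.16883117] [2.68e-02 1.00e-04 1.02e-01]
[257 220  15  15 152] [263.90789474 226.94736842] [-1.68e-02  1.00e-04  1.02e-01]
```

View pics/scene20.png

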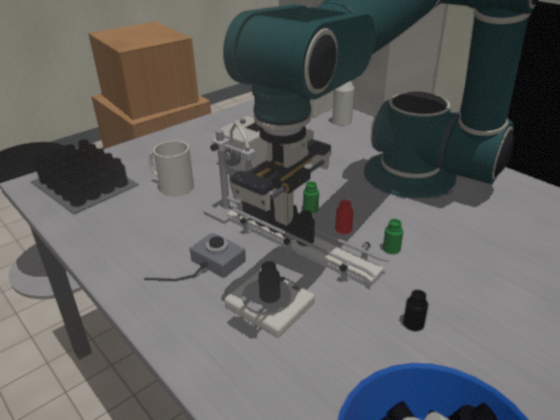

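View pics/top20.png

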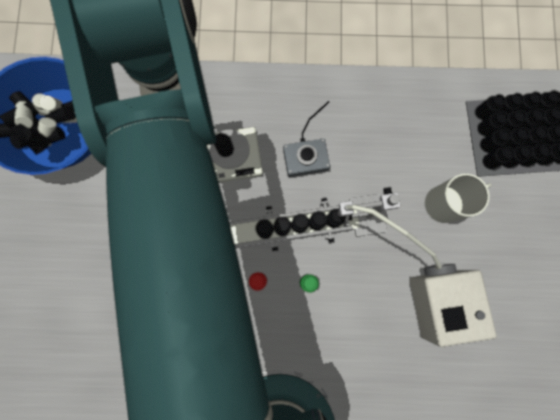

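Bottles 5 to 1 read s = -17, 27, 70, 113 and about 154 mm, the last partly hidden by the nozzle. They are evenly about 43.5 mm apart, upright, and the first is at its place by the stop. The jug, the scale bottle and the spare are where they stood. Handing in.

```bash
python3 -c "
from bench import *
print(hand_in())"
```

```text
the job is handed in; nothing more can be done
None
```

I pushed the row of five bottles along the lane to the end stop, pressed the start button fully down and released it. The job was handed in at about 18.5 s on the robot's clock.

- **Push:** I pushed from behind bottle 5 with the shut fingers until the force rose to 4.7 N. That was within 1 mm of where the row should meet the stop. My last pictures show all five bottles upright, closed up about 43.5 mm apart, with the first at the stop.
- **First bottle's position:** The direct reading for bottle 1 was about 154 mm against the expected 158 mm, but the nozzle partly hid it. The other four bottles fit the row being against the stop.
- **Button:** The first press went only about 4 mm down, at roughly 4 N, and I backed off to check. The second press bottomed out, with the button top going from 64.1 mm to 57.8 mm. It came back up when I let go.
- **Disagreements:** The wrist camera's depth picture put the raised button top at about 64 mm, not the 60 mm given. The second press also peaked at about 26 N on the fingertip, with about 14 N sideways, which was harder than needed but within the limits.
- **Left alone:** The bottle on the scale, the jug, the spare bottle and the green and red look-alikes appear where they stood at the start. I checked these by eye in the pictures, not by measuring them again.

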